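# Lay a ring mandrel on a tilting stand and wedge the plate up

### The arm

A 7-joint arm with a two-finger parallel gripper is mounted at the origin on the work surface. World frame = base frame: x ahead of the robot, y to its left, z up, the work surface at z = 0. Lengths are in m, angles in rad, forces in N, time in s.
With the tool pointing down it reaches from about 0.425 to 0.925 m from the base axis. Payload 6.8 kg.
Tool frame: the origin (TCP) lies midway between the tips of the shut fingers; the grasp point (between the pads) lies 19 mm behind it; z points along the fingers, y is the line along which they close (so a half turn about z gives the same grasp; the last joint's range is limited). The gripper opens to 85 mm and grips with 20 to 120 N. Pads are 22 mm wide; open, the fingers measure 114 mm over their backs; the gripper's body (76 mm by 85 mm) begins 54 mm behind the grasp point. The pads swing forward as they close: fully open they stand 13 mm farther back than shut.
Start: joints at [1.006, 0.477, 0.022, 1.555, -0.011, 1.109, -0.083], TCP at [0.298, -0.606, 0.206] pointing down, gripper open.
Joint ranges: [-2.96, 2.96], [-0.34, 2.1], [-1.41, 1.46], [0.24, 2.44], [-1.37, 4.51], [0.17, 1.92], [-2.96, 2.96]. Speed limits (rad/s): [2.39, 2.39, 3.14, 3.14, 3.14, 3.14, 3.14].

### API

Orientations are given as a unit quaternion [w, x, y, z].
In Python, from station import * gives the robot as it stands. The module is installed in compiled form; this text tells all that it offers.
- The arm moves only by the shell command python3 -m jog 'ROWS' [OPENING] [FORCE]. ROWS is JSON, a list of rows, each an object of numbers: "x", "y", "z": the shift along the tool's x, y, z in m; "ax", "ay", "az": the turn, a rotation vector about the tool's x, y, z in rad. In form: [{"x": .., "y": .., "z": .., "ax": .., "ay": .., "az": ..}, ...]. A call has 1 to 12 rows; each row is the pose to reach, as a shift and turn from the pose commanded when the call began, along the tool's axes at that moment; what a row does not reach only later rows make up. A row lasts 1/10 s, in which the tool goes at most 50 mm and 8.59 degrees, less where a joint would pass 70% of its speed; a pose out of reach is approached as far as the arm can. A call with a gripper value outside its range is refused whole. OPENING is the opening, from 0 (shut) to 1 (fully open), set as the call begins (- or left out, the last holds). The fingers move at their own pace and stop on an object; FORCE is the grip in N (left out, the last holds). Time passes only in rows, so rows that repeat a pose let the fingers close. It gives the time, the measured TCP pose, the force, the opening and the grip force at its end, in the units of the state.
- get_obs(): the state, without advancing time (a new reading comes with each control period).
- read_camera(name): name is "scene" or "top"; returns the picture (400x640x3 uint8, red, green, blue); there is no depth.
- camera_params(name): a dict with "K" (3x3 intrinsics, pixels), "D" ([k1, k2, p1, p2, k3] as OpenCV has them; the pictures are not rectified), "origin" and "attitude" of the camera in the world. Camera axes: x right, y up, looking along -z (the intrinsics and any distortion apply to the point x, -y, -z); pixel columns grow to the right and rows downward; lengths in m; the calibration is good to about 2 mm. A picture is of the moment at which its call begins. camera_params takes no time and is no camera call.
- hand_in(): hands the job in; it is judged then, once.
The state is a dict: "t": time; "q": joint angles; "joint_vel": joint speeds; "joint_torque": joint torques, N m; "eef_pos": TCP position; "tool_rot": TCP orientation; "contact_force": force on the tool from outside, world axes, zero at the start; "torque": the same for the moment, N m; "gripper_width": opening from 0.0 (shut) to 1.0 (fully open); "grasp_force": force on a finger pad.
Only numpy, scipy, OpenCV 4.12 (cv2) and the standard library are available. Lean on these libraries where they do the work, as an engineer would, in place of code of your own. Each camera call takes 0.05 s, during which the arm holds its last target. There are 200 camera calls.

### The job

On the goldsmith's bench, lay the steel ring mandrel down flat, centred lengthwise, between the guide posts of the hinged plate, thick end (with the slim stem) towards the hinge, without dropping it, and let go of it. Then take the wooden wedge by its grip block, slide it tip first, flat on the bench, under the free edge of the plate until the plate just lifts off its foot frame, the free edge about 5 mm up, which takes up the mandrel's taper. Finish while still gripping the wedge and holding it there, touching neither plate nor mandrel, and leave the bowl, the steel block and the hammer where they are.

Things in the scene. Friction and masses are not known exactly. Their poses are not given: they have to be found in the camera images.
- stand: Fixed foot frame, 165 x 124 mm. Origin on the bench at its middle; x from the plate's free edge to the hinge, z up. Two side bars 12 mm high (inner faces at y = +-38 mm) run along x from -75 mm; between them the bench is bare, a 76 mm wide passage open at the free-edge end up to x = 78 mm, for the wedge to enter along +x. Hinge axis along y at x = 85 mm, 16 mm above the bench.
- plate (a joint): Hinge angle of the aluminium plate, rad: 0 = resting on the side bars, grows as the free edge rises; it falls back by its weight. The free edge is 160 mm from the hinge axis: 5 mm of lift is 0.031 rad. Plate 155 mm long, 100 mm wide, 8 mm thick, about 0.45 kg; at rest its underside is 12 mm and its top 20 mm above the bench.
- cradle (a point): Point on the plate's top face, above the stand's origin; turns with the plate; x towards the hinge. The top spans x = -75 to 80, y = -50 to 50 mm. Four guide posts 12 mm high, 12 mm long (x), 8 mm thick (y) at x = +-45, y = +-19 mm leave a lane 30 mm wide along x, clear for fingers between x = -39 and 39 mm. The mandrel lies on the top face in this lane, its middle near this point.
- lip (a point): Lower edge of the plate's free end, on the middle line; 12 mm above the bench at rest, 75 mm from the stand's origin towards -x of the stand. The wedge's ramp lifts the plate here.
- mandrel: Loose steel ring mandrel, about 0.25 kg: round cone 160 mm long, 16 mm diameter at the thin end, 22 mm at the thick end, which carries a slim stem (10 mm diameter, 25 mm long). Starts lying on the bench, stem roughly away from the robot; it can roll. Origin on the axis at half the cone's length (19 mm diameter, near the centre of mass, 9.5 mm above its support); x towards the thick end.
- mandrel_thick (a point): Centre of the cone's thick end face (where the stem begins), 80 mm from the mandrel's origin.
- mandrel_thin (a point): Centre of the cone's thin end face, 80 mm from the mandrel's origin.
- wedge: Loose wooden wedge, about 0.09 kg, 32 mm wide. Origin under the middle of its grip block; x to the tip, z up. Block x = -20 to 20 mm, 45 mm high; ramp from x = 20 mm (23 mm high) to the tip at 100 mm (3 mm high), 1 in 4. It touches the plate's free edge at x = 64 mm and lifts it 5 mm with x = 44 mm under it. Pushing takes about 8 to 20 N. Starts flat, tip roughly away from the robot.
- wedge_tip (a point): Middle of the tip's lower edge, 100 mm from the wedge's origin.
- bowl: Bystander: steel bowl, 110 mm across, 50 mm high; origin under its centre. Leave alone.
- block: Bystander: steel dapping block, 50 mm cube; origin under its centre. Leave alone.
- hammer: Bystander: bench hammer 200 mm long, lying on the bench near the robot. Leave alone.

How it is judged:
On the way:
1. The mandrel lies between the guide posts on the plate, thick end to the hinge, let go, with the plate still down on its frame (x of mandrel_thick in the frame of cradle between 0.05 and 0.11 m and x of mandrel_thin in the frame of cradle between -0.11 and -0.05 m and y of mandrel_thick in the frame of cradle between -0.01 and 0.01 m and y of mandrel_thin in the frame of cradle between -0.01 and 0.01 m and z of mandrel_thick in the frame of cradle between 0.005 and 0.017 m and z of mandrel_thin in the frame of cradle between 0.003 and 0.014 m and contact force between each of the arm, the fingers and mandrel below 0.1 N and linear speed of mandrel below 0.03 m/s and value of joint plate below 0.008 rad and contact force between mandrel and plate above 0.5 N), for 0.2 s.
At the end, for the whole second after the job is handed in: Plate's free edge at rest 2 to 8.5 mm up, carried by the wedge (over 0.7 N); wedge flat on the bench under it, held by the fingers (over 3 N); arm off plate and mandrel; mandrel in the lane (ends within 10 mm of its middle line, centred within 30 mm), thick end to the hinge (x of mandrel_thick in the frame of cradle between 0.05 and 0.11 m and x of mandrel_thin in the frame of cradle between -0.11 and -0.05 m and y of mandrel_thick in the frame of cradle between -0.01 and 0.01 m and y of mandrel_thin in the frame of cradle between -0.01 and 0.01 m and z of mandrel_thick in the frame of cradle between 0.005 and 0.017 m and z of mandrel_thin in the frame of cradle between 0.003 and 0.014 m and contact force between each of the arm, the fingers and mandrel below 0.1 N and linear speed of mandrel below 0.03 m/s and height (world z) of lip between 0.014 and 0.0205 m and contact force between wedge and plate above 0.7 N and contact force between the fingers and wedge above 3 N and contact force between each of the arm, the fingers and plate below 0.1 N and velocity of joint plate between -0.03 and 0.03 rad/s and height (world z) of wedge below 0.004 m and angle between wedge's own z axis and vertical below 0.06 rad and linear speed of wedge below 0.02 m/s and y of wedge_tip in the frame of stand between -0.036 and 0.036 m and x of wedge_tip in the frame of stand above -0.06 m and angle between the x axis of wedge and the x axis of stand, either way round below 0.35 rad); the arm keeps its last pose, push and grip.
It fails at once if The mandrel is dropped from a height (contact force between the fingers and mandrel below 0.05 N and height (world z) of mandrel above 0.045 m and linear speed of mandrel above 0.4 m/s).
It fails at once if A bystander (bowl, block or hammer) is shifted by more than 30 mm (distance of any of bowl, block, hammer from where it was at the start of the episode above 0.03 m).
It also fails if it takes over 58 s, if anything falls off the work surface, if the arm or the gripper's body presses on something with over 40 N, if the wrist force passes 120 N, or if a joint passes its speed limit or range.

## Working session

There is one attempt and no reset: what is moved stays moved. The work goes in short steps, Python scripts to look and compute and a shell command to move; the robot and the scene stay as the last step left them, time stands still between calls to the robot, and variables do not carry over. Pictures are saved under pics/ and viewed, at most 10 in all, crops included, and the job is handed in when it is done.

```bash
mkdir -p pics; cat > h.py <<'E'
from station import *
import numpy as np, cv2
from scipy.spatial.transform import Rotation as R
def quat(q): return R.from_quat([q[1],q[2],q[3],q[0]])
def cam(n):
    c=camera_params(n); a=np.array(c["attitude"],float)
    r=a if a.shape==(3,3) else quat(a).as_matrix()
    return np.array(c["K"],float),np.array(c["D"],float),np.array(c["origin"],float),r
def px2w(n,pts,z):
    K,D,o,r=cam(n); p=cv2.undistortPoints(np.array(pts,float).reshape(-1,1,2),K,D).reshape(-1,2)
    d=np.c_[p[:,0],-p[:,1],-np.ones(len(p))]@r.T
    z=np.broadcast_to(np.array(z,float),len(p))
    return o+d*((z-o[2])/d[:,2])[:,None]
def w2px(n,P):
    K,D,o,r=cam(n); c=(np.array(P,float).reshape(-1,3)-o)@r; c=c*[1,-1,-1]
    return cv2.projectPoints(c.reshape(-1,1,3),np.zeros(3),np.zeros(3),K,D)[0].reshape(-1,2)
def snap(n,f):
    im=read_camera(n); cv2.imwrite('pics/'+f,im[:,:,::-1]); return im
E
python3 - <<'E'
from h import *
snap('top','top0.png'); snap('scene','scene0.png')
for n in('top','scene'): print(camera_params(n))
o=get_obs(); print(o)
E
```

```text
{'K': array([[365.5245563 ,   0.        , 324.19097964],
       [  0.        , 365.5245563 , 197.77938522],
       [  0.        ,   0.        ,   1.        ]]), 'D': array([-0.04749655,  0.        ,  0.        ,  0.        ,  0.        ]), 'origin': array([ 0.44238975, -0.00894197,  0.9995129 ]), 'attitude': array([ 0.71734929,  0.01537878, -0.01634483, -0.69635216])}
{'K': array([[400.506294  ,   0.        , 330.78168576],
       [  0.        , 400.506294  , 202.30498881],
       [  0.        ,   0.        ,   1.        ]]), 'D': array([-0.03441513,  0.        ,  0.        ,  0.        ,  0.        ]), 'origin': array([ 1.28282388, -0.48780204,  0.79659873]), 'attitude': array([0.79678932, 0.37588166, 0.2114401 , 0.42324087])}
{'t': 0.1, 'q': array([ 1.00592307,  0.47770501,  0.02233679,  1.55631524, -0.01146559,
        1.10930326, -0.08310445]), 'joint_vel': array([-0.00061722, -0.00091976,  0.00026132, -0.00170548,  0.00108509,
       -0.00013429, -0.00145677]), 'joint_torque': array([ 5.15152729e-03, -5.97749126e+01,  1.61358096e+00, -2.81952202e+01,
        1.27139868e-02,  5.03022806e-03, -5.87822774e-05]), 'eef_pos': array([ 0.29744959, -0.6053095 ,  0.20524697]), 'tool_rot': array([-7.61148738e-04,  9.74028494e-01,  2.26424051e-01, -2.50640856e-04]), 'contact_force': array([ 0.23745904,  0.49251384, -0.39857443]), 'torque': array([-0.01535685, -0.00965159,  0.00731778]), 'grasp_force': 0.0, 'gripper_width': 0.9997062492695535}
```

View pics/top0.png

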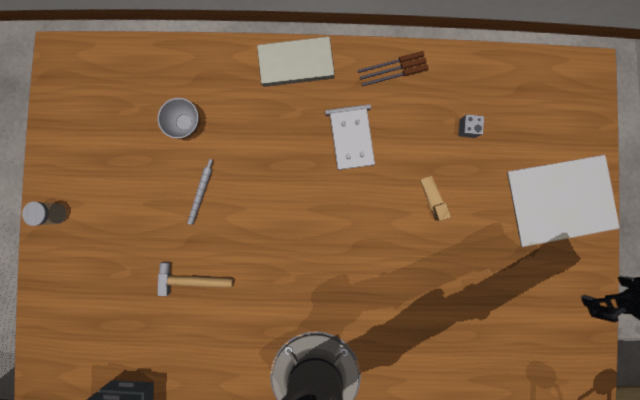

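View pics/scene0.png

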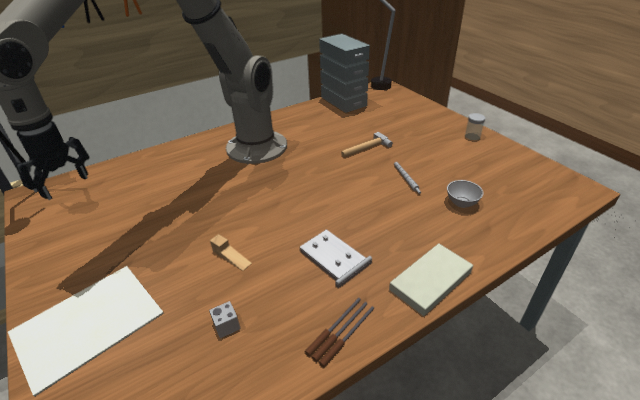

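The top picture shows the mandrel at about (200,195) with its stem up, the plate at about (352,138) with the hinge up, and the wedge at about (435,198) with its tip up. I'll enlarge these.

```bash
python3 - <<'E'
from h import *
im=cv2.imread('pics/top0.png')
def crop(x0,y0,w,h,s=5):
    c=cv2.resize(im[y0:y0+h,x0:x0+w],None,fx=s,fy=s,interpolation=cv2.INTER_CUBIC)
    for i in range(0,w,10): cv2.putText(c,str(x0+i),(i*s,8),0,.3,(0,0,255)); cv2.line(c,(i*s,10),(i*s,16),(0,0,255))
    for i in range(10,h,10): cv2.putText(c,str(y0+i),(0,i*s+4),0,.3,(0,0,255));cv2.line(c,(18,i*s),(24,i*s),(0,0,255))
    return c
a=crop(175,150,50,80,7);b=crop(320,98,60,80,7)
cv2.imwrite('pics/c1.png',np.hstack([a,b])); cv2.imwrite('pics/c2.png',crop(405,165,60,65,8))
E
```

```text
(no output)
```

View pics/c1.png

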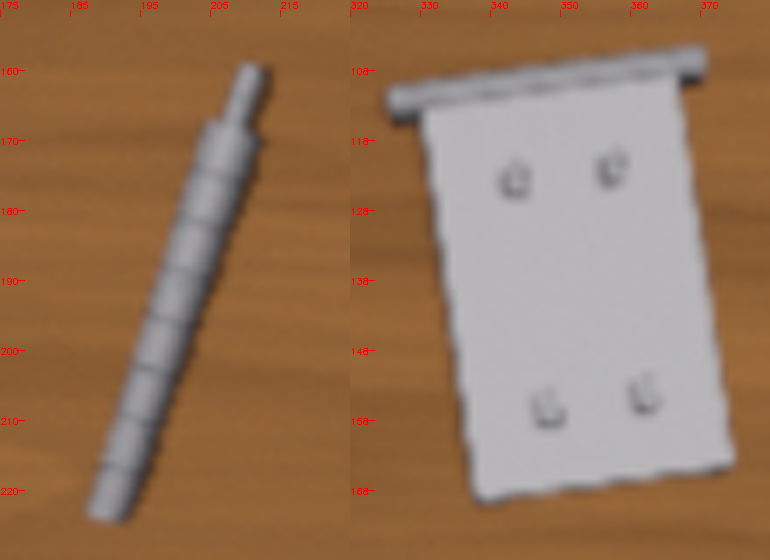

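View pics/c2.png

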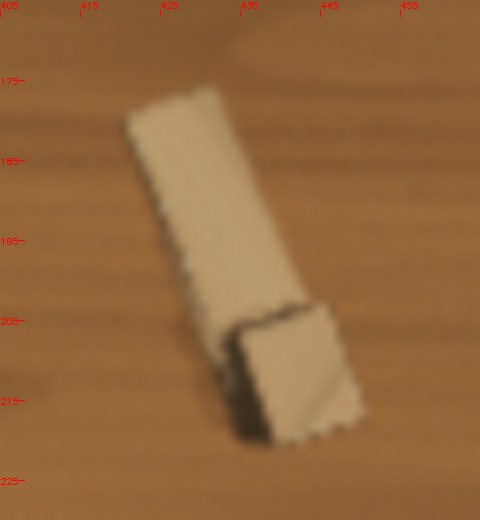

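Crop readings: mandrel thick face mid (207.9,168.1), thin (189.9,223.6); plate free-edge corners (337.8,169.2) and (374.5,163.6); wedge block top mid (442.1,211.1), tip (425.9,177.2).

```bash
cat >> h.py <<'E'
def delta(p_world, x_axis_yaw_tooly=None):
    "shift in tool axes to reach p_world (TCP)"
    o=get_obs(); return quat(o['tool_rot']).inv().apply(np.array(p_world)-o['eef_pos'])
E
python3 - <<'E'
from h import *
m=px2w('top',[(207.9,168.1),(189.9,223.6)],[.011,.008]); print('mandrel',m.round(4),np.linalg.norm(m[0]-m[1]))
d=m[0]-m[1];print('mid',(m.mean(0)).round(4),'yaw',np.degrees(np.arctan2(d[1],d[0])))
c=px2w('top',[(329.8,113.2),(366.6,108.6),(337.8,169.2),(374.5,163.6)],.02)
print('plate',c.round(4)); d=c[:2].mean(0)-c[2:].mean(0); print('len',np.linalg.norm(d),'w',np.linalg.norm(c[0]-c[1]),np.linalg.norm(c[2]-c[3]),'yaw',np.degrees(np.arctan2(d[1],d[0])))
e=c[2]-c[3]; print('yaw from edge',np.degrees(np.arctan2(-e[0],e[1])))
p=px2w('top',np.array([(515,180),(612,168),(548,412),(645,395)])/7.+[270-.5,98-.5],.026); print('posts',p.round(4),p.mean(0)); 
d=p[:2].mean(0)-p[2:].mean(0);print(np.linalg.norm(d),np.degrees(np.arctan2(d[1],d[0])))
b=px2w('top',np.array([(238,332),(330,305),(365,413),(272,442)])/8.+[404.5,164.5],.045).mean(0)
t=px2w('top',[(425.9,177.2)],.003)[0]; d=t-b; print('wedge',b,t,np.linalg.norm(d[:2]),np.degrees(np.arctan2(d[1],d[0])))
print(px2w('top',[(179,118),(474,126),(163,280)],.04))
T=quat(get_obs()['tool_rot']).as_matrix(); print(T.round(3))
E
```

```text
mandrel [[0.5584 0.31   0.011 ]
 [0.4057 0.3538 0.008 ]] 0.158876053946373
mid [0.482  0.3319 0.0095] yaw -15.988797132854232
plate [[ 0.7168 -0.018   0.02  ]
 [ 0.7327 -0.1178  0.02  ]
 [ 0.5645 -0.044   0.02  ]
 [ 0.5827 -0.1426  0.02  ]]
len 0.15330497130268145 w 0.10104267752030889 0.100258914604751 yaw 9.51396764577655
yaw from edge 10.46394425625856
posts [[ 0.6888 -0.0545  0.026 ]
 [ 0.6947 -0.0918  0.026 ]
 [ 0.5992 -0.0696  0.026 ]
 [ 0.6069 -0.1066  0.026 ]] [ 0.64738659 -0.0806399   0.026     ]
0.08998309216877104 9.542761014278497
wedge [ 0.45943458 -0.32015396  0.045     ] [ 0.55204638 -0.28734488  0.003     ] 0.09825161640297395 19.507430271232824
[[ 0.68772009  0.38543776  0.04      ]
 [ 0.68993152 -0.40526807  0.04      ]
 [ 0.25650128  0.40773329  0.04      ]]
[[ 0.897  0.441 -0.001]
 [ 0.441 -0.897  0.001]
 [-0.    -0.002 -1.   ]]
```

```bash
R='{"x":0.458,"y":-0.428,"az":0.736}'; python3 -m jog '[{"x":0.458,"y":-0.428,"az":0.736},{"x":0.458,"y":-0.428,"az":0.736},{"x":0.458,"y":-0.428,"az":0.736},{"x":0.458,"y":-0.428,"az":0.736},{"x":0.458,"y":-0.428,"az":0.736},{"x":0.458,"y":-0.428,"az":0.736},{"x":0.458,"y":-0.428,"az":0.736},{"x":0.458,"y":-0.428,"az":0.736},{"x":0.458,"y":-0.428,"az":0.736},{"x":0.458,"y":-0.428,"az":0.736},{"x":0.458,"y":-0.428,"az":0.736},{"x":0.458,"y":-0.428,"az":0.736}]' 1 60
python3 - <<'E'
from h import *
print(delta([.482,.332,.1]).round(4)); o=get_obs(); print(o['q'].round(2)); r=quat(o['tool_rot']).as_matrix(); print(r.round(3))
E
```

```text
[ 0.5791 -0.7596  0.1064]
[ 1.01  0.48  0.02  1.56 -0.01  1.11 -0.08]
[[ 0.897  0.441 -0.001]
 [ 0.441 -0.897  0.001]
 [-0.    -0.002 -1.   ]]validation failed for argument at $[0]...
```

```bash
python3 -m jog '[{"x":0.045,"y":-0.042,"z":0,"ax":0,"ay":0,"az":0.06},{"x":0.458,"y":-0.428,"z":0,"ax":0,"ay":0,"az":0.736}]' 1 60
python3 - <<'E'
from h import *
print(delta([.482,.332,.1]).round(4)); o=get_obs(); print(o['t'],o['q'].round(2),o['eef_pos'])
E
```

```text
t: 0.3
eef_pos: [0.3323, -0.5119, 0.2052]
tool_rot: [-0.0, 0.993, 0.12, -0.0]
contact_force: [1.3, -0.3, 0.0]
gripper_width: 0.999
grasp_force: 0.0
[ 0.3459 -0.7842  0.1056]
0.3 [ 0.86  0.37  0.04  1.72 -0.02  1.05 -0.42] [ 0.33234566 -0.51194311  0.2052006 ]
```

```bash
python3 -m jog '[{"x":0.3,"y":-0.433,"z":0,"ax":0,"ay":0,"az":0.52},{"x":0.3,"y":-0.433,"z":0,"ax":0,"ay":0,"az":0.52},{"x":0.3,"y":-0.433,"z":0,"ax":0,"ay":0,"az":0.52},{"x":0.3,"y":-0.433,"z":0,"ax":0,"ay":0,"az":0.52},{"x":0.3,"y":-0.433,"z":0,"ax":0,"ay":0,"az":0.52},{"x":0.3,"y":-0.433,"z":0,"ax":0,"ay":0,"az":0.52},{"x":0.3,"y":-0.433,"z":0,"ax":0,"ay":0,"az":0.52},{"x":0.3,"y":-0.433,"z":0,"ax":0,"ay":0,"az":0.52},{"x":0.3,"y":-0.433,"z":0,"ax":0,"ay":0,"az":0.52},{"x":0.3,"y":-0.433,"z":0,"ax":0,"ay":0,"az":0.52},{"x":0.3,"y":-0.433,"z":0,"ax":0,"ay":0,"az":0.52},{"x":0.3,"y":-0.433,"z":0,"ax":0,"ay":0,"az":0.52}]'
python3 - <<'E'
from h import *
o=get_obs(); print(delta([.482,.332,.1]).round(4),o['t'],o['q'].round(2),quat(o['tool_rot']).as_matrix()[:,0].round(4))
E
```

```text
t: 1.5
eef_pos: [0.5194, -0.013, 0.206]
tool_rot: [-0.001, 0.991, -0.132, 0.0]
contact_force: [-0.4, 0.8, 0.1]
gripper_width: 1.002
grasp_force: 0.0
[-0.1263 -0.323   0.1068] 1.5 [ 0.07  0.23 -0.19  1.91  0.05  1.   -1.98] [ 9.652e-01 -2.615e-01 -2.000e-04]
```

```bash
python3 -m jog '[{"x":-0.126,"y":-0.323,"z":0.107,"ax":0,"ay":0,"az":0.014},{"x":-0.126,"y":-0.323,"z":0.107,"ax":0,"ay":0,"az":0.014},{"x":-0.126,"y":-0.323,"z":0.107,"ax":0,"ay":0,"az":0.014},{"x":-0.126,"y":-0.323,"z":0.107,"ax":0,"ay":0,"az":0.014},{"x":-0.126,"y":-0.323,"z":0.107,"ax":0,"ay":0,"az":0.014},{"x":-0.126,"y":-0.323,"z":0.107,"ax":0,"ay":0,"az":0.014},{"x":-0.126,"y":-0.323,"z":0.107,"ax":0,"ay":0,"az":0.014},{"x":-0.126,"y":-0.323,"z":0.107,"ax":0,"ay":0,"az":0.014},{"x":-0.126,"y":-0.323,"z":0.107,"ax":0,"ay":0,"az":0.014},{"x":-0.126,"y":-0.323,"z":0.107,"ax":0,"ay":0,"az":0.014}]'
python3 - <<'E'
from h import *
o=get_obs(); print(delta([.482,.332,.003]).round(4),o['t'],o['q'].round(2),quat(o['tool_rot']).as_matrix()[:,0].round(4))
E
```

```text
t: 2.5
eef_pos: [0.4848, 0.3237, 0.0989]
tool_rot: [0.001, 0.99, -0.144, 0.0]
contact_force: [-0.1, -0.5, -0.2]
gripper_width: 1.001
grasp_force: 0.0
[-0.0051 -0.0074  0.0959] 2.5 [-0.47  0.47 -0.3   1.86  0.18  0.84 -2.71] [ 9.586e-01 -2.849e-01  4.000e-04]
```

```bash
python3 -m jog '[{"x":0,"y":-0.003,"z":0.04,"ax":0,"ay":0,"az":0},{"x":0,"y":-0.003,"z":0.065,"ax":0,"ay":0,"az":0},{"x":0,"y":-0.003,"z":0.08,"ax":0,"ay":0,"az":0},{"x":0,"y":-0.003,"z":0.095,"ax":0,"ay":0,"az":0},{"x":0,"y":-0.003,"z":0.095,"ax":0,"ay":0,"az":0},{"x":0,"y":-0.003,"z":0.095,"ax":0,"ay":0,"az":0}]'
python3 - <<'E'
from h import *
o=get_obs(); print(delta([.482,.332,.003]).round(4),o['t'],o['q'].round(2))
snap('top','top1.png');snap('scene','s1.png')
a=cv2.imread('pics/top1.png')[140:240,140:260];b=cv2.imread('pics/s1.png')[120:220,350:470]
cv2.imwrite('pics/g1.png',np.hstack([cv2.resize(a,(400,333)),cv2.resize(b,(400,333))]))
E
```

```text
t: 3.1
eef_pos: [0.4857, 0.3286, 0.0047]
tool_rot: [-0.0, 0.99, -0.144, 0.0]
contact_force: [-0.2, 0.8, 0.7]
gripper_width: 0.995
grasp_force: 0.0
[-0.0045 -0.0022  0.0017] 3.1 [-0.5   0.61 -0.26  1.9   0.24  0.67 -2.77]
```

View pics/g1.png

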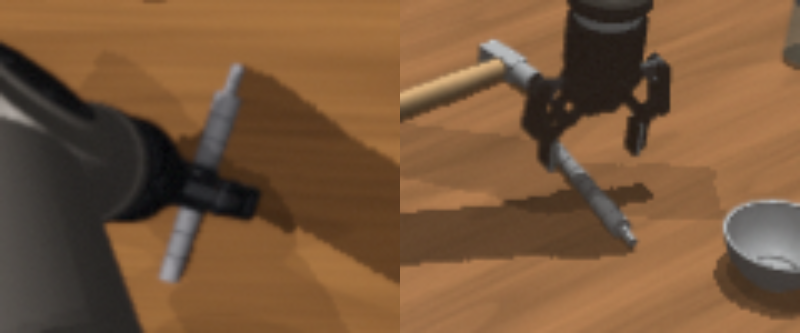

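The gripper straddles the mandrel near its middle, square to its axis, so I'll close.

```bash
python3 -m jog '[{"x":-0.004,"y":-0.001,"z":0.001,"ax":0,"ay":0,"az":0},{"x":-0.004,"y":-0.001,"z":0.001,"ax":0,"ay":0,"az":0},{"x":-0.004,"y":-0.001,"z":0.001,"ax":0,"ay":0,"az":0},{"x":-0.004,"y":-0.001,"z":0.001,"ax":0,"ay":0,"az":0},{"x":-0.004,"y":-0.001,"z":0.001,"ax":0,"ay":0,"az":0},{"x":-0.004,"y":-0.001,"z":0.001,"ax":0,"ay":0,"az":0},{"x":-0.004,"y":-0.001,"z":0.001,"ax":0,"ay":0,"az":0},{"x":-0.004,"y":-0.001,"z":0.001,"ax":0,"ay":0,"az":0},{"x":-0.004,"y":-0.001,"z":0.001,"ax":0,"ay":0,"az":0},{"x":-0.004,"y":-0.001,"z":0.001,"ax":0,"ay":0,"az":0}]' 0 60
```

```text
t: 4.2
eef_pos: [0.4815, 0.3308, 0.0031]
tool_rot: [0.0, 0.99, -0.143, -0.0]
contact_force: [-0.7, -0.1, -0.5]
gripper_width: -0.0
grasp_force: 0.0
```

The fingers shut completely on nothing, so I'll look.

```bash
python3 - <<'E'
from h import *
snap('top','top2.png');snap('scene','s2.png')
a=cv2.imread('pics/top2.png')[140:240,140:260];b=cv2.imread('pics/s2.png')[120:220,350:470]
cv2.imwrite('pics/g2.png',np.hstack([cv2.resize(a,(400,333)),cv2.resize(b,(400,333))]))
E
```

```text
(no output)
```

View pics/g2.png

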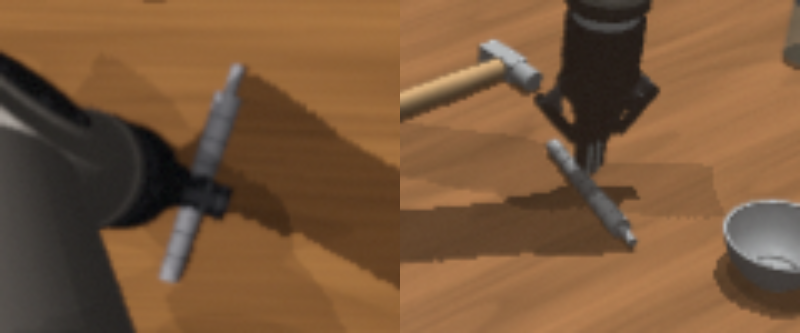

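```bash
python3 - <<'E'
from h import *
P=[[.4815,.3308,.003],[.4815,.3308,.03],[.482,.332,.0095],[.5584,.31,.011],[.4057,.3538,.008]]
for n,f,x0,y0 in(('top','top2.png',160,150),('scene','s2.png',375,120)):
    p=w2px(n,P); print(n,p.round(1))
    c=cv2.resize(cv2.imread('pics/'+f)[y0:y0+90,x0:x0+65],None,fx=6,fy=6,interpolation=cv2.INTER_CUBIC)
    for i,q in enumerate(p):
        cv2.circle(c,tuple(int(v) for v in ((q-[x0,y0]+.5)*6)),3,[(0,0,255),(0,255,255),(0,255,0),(255,0,0),(255,0,0)][i],-1)
    cv2.imwrite('pics/o_%s.png'%n,c)
cv2.imwrite('pics/o.png',np.hstack([cv2.imread('pics/o_top.png'),cv2.imread('pics/o_scene.png')]))
E
```

```text
top [[200.1 196.1]
 [196.7 195.6]
 [198.8 195.8]
 [207.9 168.1]
 [189.9 223.6]]
scene [[405.2 176.1]
 [406.  169.5]
 [405.8 174.5]
 [416.6 187.3]
 [395.9 162.7]]
```

View pics/o.png

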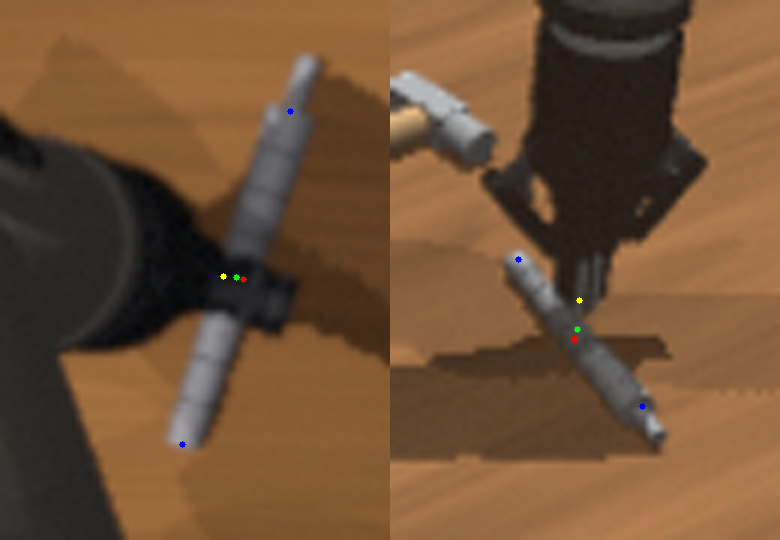

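```bash
python3 - <<'E'
from h import *
for f,x0,x1,y0,y1 in(('s2',396,420,156,184),('s1',380,440,140,184),('top2',190,214,185,210)):
    g=cv2.cvtColor(cv2.imread(f'pics/{f}.png'),cv2.COLOR_BGR2GRAY)
    print(f,x0)
    for y in range(y0,y1): print(y,' '.join('%3d'%v for v in g[y,x0:x1]) if f!='s1' else ''.join('#' if v<45 else '+' if v<75 else '.' for v in g[y,x0:x1]))
K,D,o,r=cam('scene'); print(w2px('scene',[[.4815,.3308,z] for z in(0,.01,.02,.03,.04,.05,.1)]).round(1).tolist())
E
```

```text
s2 396
156  33  33  33  33  84 112  56  31  31  31  30  32  31  33  29  32  36  32  34  34  32  30  30  38
157  53  32  31  30  33  48  37  35  33  29  31  33  32  34  33  31  32  32  32  33  34  33  39  77
158  91  51  34  32  31  32  34  33  32  35  32  35  32  36  29  31  32  33  32  32  33  36  78 123
159 122  91  51  35  33  36  30  33  31  32  32  32  34  30  35  31  35  39  40  46  40  63 121 128
160 123 122  92  53  34  33  33  34  29  32  32  30  33  33  34  34  36  79  84 102  86 124 131 134
161 136 127 123  92  50  31  33  32  34  30  34  33  31  36  32  34  58 120 129 130 132 134 133 132
162 185 155 129 122  81  51  39  33  33  31  33  35  33  54  39  36 101 127 132 132 132 131 129 127
163 159 175 143 123 122 104  64  37  33  32  40  52  37  70  54  52 127 131 130 129 126 125 122 121
164 123 139 136 118 121 126  72  38  35  32  52  67  45  67  44  53 119 125 125 125 122 119 121 120
165  95 106 141 132 126 126  72  32  32  33  54  69  43  68  46  73 117 123 123 122 121 121 120 119
166  75 108 135 148 139 129  63  34  35  33  59  69  46  68  46  94 120 123 122 122 120 119 1
[... 6495 characters left out ...]
 95 115 136 144 139 125 105  77  51  42  37  30  27  23  25  59  79  84  85  83  65  51
205  97  97  99 118 139 144 131 114 100  73  58  74  83  70  47  41  42  79  93  96  97  95  88  64
206  96  98 107 126 142 144 130 112  94  66  59  86  95  93  80  82  78  91  97  99  99  98  97  91
207 100 100 116 136 145 143 129 109  83  60  80  95 100  98  95  97  96  97 100  98  99  99 100  98
208 101 104 117 135 142 138 123 102  73  58  87 101 100 101 101 102  99 101 101 100 100 100 100 100
209 102 104 113 116 123 128 115  92  65  60  89  99 102 101 101 102 103 102 102 100 101 101 102 101
[[405.2, 176.8], [405.4, 174.4], [405.7, 172.0], [406.0, 169.5], [406.3, 167.0], [406.6, 164.6], [408.1, 151.8]]
```

The scene pixels put the tips about 17 to 20 mm higher than the reported TCP. I'll check this with a gentle touch of the bench beside the mandrel, fingers shut.

```bash
python3 -m jog '[{"x":0,"y":0,"z":-0.04,"ax":0,"ay":0,"az":0},{"x":0,"y":0.05,"z":-0.04,"ax":0,"ay":0,"az":0},{"x":0,"y":0.06,"z":-0.03,"ax":0,"ay":0,"az":0},{"x":0,"y":0.06,"z":0,"ax":0,"ay":0,"az":0},{"x":0,"y":0.06,"z":0,"ax":0,"ay":0,"az":0},{"x":0,"y":0.06,"z":0.005,"ax":0,"ay":0,"az":0},{"x":0,"y":0.06,"z":0.005,"ax":0,"ay":0,"az":0}]'
python3 -m jog '[{"x":0,"y":0,"z":0.003,"ax":0,"ay":0,"az":0},{"x":0,"y":0,"z":0.005,"ax":0,"ay":0,"az":0},{"x":0,"y":0,"z":0.005,"ax":0,"ay":0,"az":0}]'
```

```text
t: 5.0
eef_pos: [0.4645, 0.2739, -0.0018]
tool_rot: [-0.0, 0.99, -0.143, -0.0]
contact_force: [0.2, 0.1, 0.5]
gripper_width: -0.002
grasp_force: 0.0
t: 5.3
eef_pos: [0.4645, 0.2734, -0.0068]
tool_rot: [-0.0, 0.99, -0.143, 0.0]
contact_force: [-0.4, 1.0, -0.5]
gripper_width: 0.002
grasp_force: 0.0
```

Confirmed: reported z = -7 mm with no contact. I'll keep lowering.

```bash
for i in 1; do python3 -m jog '[{"x":0,"y":0,"z":0.003,"ax":0,"ay":0,"az":0},{"x":0,"y":0,"z":0.004,"ax":0,"ay":0,"az":0},{"x":0,"y":0,"z":0.004,"ax":0,"ay":0,"az":0}]'; done | grep -E 'eef|force'
python3 -m jog '[{"x":0,"y":0,"z":0.002,"ax":0,"ay":0,"az":0},{"x":0,"y":0,"z":0.003,"ax":0,"ay":0,"az":0},{"x":0,"y":0,"z":0.003,"ax":0,"ay":0,"az":0}]' | grep -E 'eef|force'
```

```text
eef_pos: [0.4644, 0.2732, -0.0111]
contact_force: [0.4, -0.7, -0.2]
grasp_force: 0.0
eef_pos: [0.4644, 0.2732, -0.0141]
contact_force: [0.4, -0.0, 0.0]
grasp_force: 0.0
```

```bash
python3 -m jog '[{"x":0,"y":0,"z":0.002,"ax":0,"ay":0,"az":0},{"x":0,"y":0,"z":0.003,"ax":0,"ay":0,"az":0},{"x":0,"y":0,"z":0.003,"ax":0,"ay":0,"az":0}]' | grep -E 'eef|force'
```

```text
eef_pos: [0.4644, 0.2732, -0.0171]
contact_force: [0.1, 0.6, 0.4]
grasp_force: 0.0
```

```bash
python3 -m jog '[{"x":0,"y":0,"z":0.001,"ax":0,"ay":0,"az":0},{"x":0,"y":0,"z":0.002,"ax":0,"ay":0,"az":0},{"x":0,"y":0,"z":0.002,"ax":0,"ay":0,"az":0}]' | grep -E 'eef|force'
```

```text
eef_pos: [0.4644, 0.2733, -0.019]
contact_force: [-0.1, 0.8, 0.4]
grasp_force: 0.0
```

```bash
python3 -m jog '[{"x":0,"y":0,"z":0.001,"ax":0,"ay":0,"az":0},{"x":0,"y":0,"z":0.002,"ax":0,"ay":0,"az":0},{"x":0,"y":0,"z":0.002,"ax":0,"ay":0,"az":0}]' | grep -E 'eef|force'
```

```text
eef_pos: [0.4644, 0.2732, -0.021]
contact_force: [-0.5, 0.3, 0.2]
grasp_force: 0.0
```

```bash
python3 - <<'E'
from h import *
o=get_obs(); e=o['eef_pos']; p=w2px('scene',[[e[0],e[1],z] for z in(-.02,0,.01,.02,.03,.05)]).round(1); print(p.tolist())
g=cv2.cvtColor(snap('scene','s3.png'),cv2.COLOR_RGB2GRAY); x0=int(p[1,0])-16
for y in range(int(p[5,1])-8,int(p[0,1])+4): print(y,x0,' '.join('%3d'%v for v in g[y,x0:x0+32]))
E
```

```text
[[388.6, 184.8], [389.0, 180.0], [389.2, 177.6], [389.4, 175.2], [389.6, 172.7], [390.1, 167.7]]
159 373  45  49  47  44  43  43  43  59  91  59  36  31  31  31  31  31  34  31  32  33  34  33  29  33  31  32  35  35  33  33  35  33
160 373  56  47  43  36  38  41  42  70 107  85  50  33  33  33  32  32  31  32  31  32  29  33  34  34  33  33  34  32  34  31  37  35
161 373  75  43  37  34  36  40  46  47  99 107  84  47  32  31  32  30  33  29  33  32  34  31  32  35  31  33  31  33  32  33  31  33
162 373  92  54  35  35  34  32  45  58  98 109 110  70  38  32  33  32  32  32  30  34  33  33  33  33  34  33  35  50  37  32  30  34
163 373 101  77  48  34  32  32  37  48  85  95  99  79  43  34  30  34  33  32  30  31  32  30  32  33  34  37  49  49  38  36  34  58
164 373  97  97  74  47  32  33  31  31  55  89  99  86  48  32  31  36  33  32  31  33  34  33  34  33  33  55  52  36  32  32  47  99
165 373  96  95  97  76  50  36  31  33  34  56  88  83  48  33  34  31  36  34  32  32  33  31  33  29  35  34  32  32  32  38  98 126
166 373  98  99  99  99  79  51  35  32  35  31  42
[... 2240 characters left out ...]
  69  70  70  72  71
183 373  62  56  59  56  56  56  55  54  57  58  58  57  59  57  56  56  56  56  57  59  57  58  57  59  57  58  56 102 111 114 111 106
184 373  71  69  71  62  58  61  60  60  57  58  56  57  55  58  57  56  58  60  62  59  59  60  58  57  57  60  69 105 112 108 108 108
185 373  71  71  72  74  74  74  75  61  61  61  59  60  61  61  61  60  62  73  75  66  61  59  58  57  58  59 103 110 109 110 112 110
186 373  75  75  76  75  75  75  74  63  69  73  72  73  74  75  75  75  74  76  75  75  75  65  61  63  62  59 104 114 112 111 110 112
187 373  74  74  74  73  75  75  75  73  72  74  75  76  77  75  74  74  73  74  75  76  76  76  75  73  74  73 119 128 127 116 115 115
```

```bash
python3 -m jog '[{"x":0,"y":0,"z":0.001,"ax":0,"ay":0,"az":0},{"x":0,"y":0,"z":0.0015,"ax":0,"ay":0,"az":0},{"x":0,"y":0,"z":0.0015,"ax":0,"ay":0,"az":0}]' | grep -E 'eef|force'
```

```text
eef_pos: [0.4644, 0.2733, -0.0225]
contact_force: [-0.3, 1.4, -0.8]
grasp_force: 0.0
```

```bash
python3 -m jog '[{"x":0,"y":0,"z":0.001,"ax":0,"ay":0,"az":0},{"x":0,"y":0,"z":0.0015,"ax":0,"ay":0,"az":0},{"x":0,"y":0,"z":0.0015,"ax":0,"ay":0,"az":0}]' | grep -E 'eef|force'
```

```text
eef_pos: [0.4644, 0.2732, -0.024]
contact_force: [0.4, -0.1, 0.4]
grasp_force: 0.0
```

```bash
python3 -m jog '[{"x":0,"y":0,"z":0.001,"ax":0,"ay":0,"az":0},{"x":0,"y":0,"z":0.002,"ax":0,"ay":0,"az":0},{"x":0,"y":0,"z":0.002,"ax":0,"ay":0,"az":0}]' | grep -E 't:|eef|force'
```

```text
t: 7.75
eef_pos: [0.4646, 0.2734, -0.0251]
tool_rot: [0.0, 0.99, -0.143, 0.0]
contact_force: [-2.4, -2.3, 10.4]
grasp_force: 5.1
```

```bash
python3 -m jog '[{"x":0,"y":0,"z":0.001,"ax":0,"ay":0,"az":0},{"x":0,"y":0,"z":0.002,"ax":0,"ay":0,"az":0},{"x":0,"y":0,"z":0.002,"ax":0,"ay":0,"az":0}]' | grep -E 't:|eef|force'
```

```text
t: 8.05
eef_pos: [0.4647, 0.2734, -0.0252]
tool_rot: [0.0, 0.99, -0.143, 0.001]
contact_force: [-8.4, -6.4, 31.3]
grasp_force: 16.3
```

Contact occurs at reported z = -24.8 mm, so the true tip height is reported z + 25 mm, and x/y agree with the camera. Back over the mandrel with the fingers open.

```bash
python3 -m jog '[{"x":0,"y":0,"z":-0.05,"ax":0,"ay":0,"az":0},{"x":0,"y":0,"z":-0.09,"ax":0,"ay":0,"az":0},{"x":0,"y":-0.03,"z":-0.09,"ax":0,"ay":0,"az":0},{"x":0,"y":-0.061,"z":-0.09,"ax":0,"ay":0,"az":0},{"x":0,"y":-0.061,"z":-0.09,"ax":0,"ay":0,"az":0},{"x":0,"y":-0.061,"z":-0.08,"ax":0,"ay":0,"az":0},{"x":0,"y":-0.061,"z":-0.06,"ax":0,"ay":0,"az":0},{"x":0,"y":-0.061,"z":-0.04,"ax":0,"ay":0,"az":0},{"x":0,"y":-0.061,"z":-0.02,"ax":0,"ay":0,"az":0},{"x":0,"y":-0.061,"z":-0.006,"ax":0,"ay":0,"az":0},{"x":0,"y":-0.061,"z":-0.006,"ax":0,"ay":0,"az":0},{"x":0,"y":-0.061,"z":-0.006,"ax":0,"ay":0,"az":0}]' 1 60
python3 - <<'E'
from h import *
print(delta([.482,.332,-.0225]).round(4))
E
```

```text
t: 9.25
eef_pos: [0.4817, 0.3313, -0.0221]
tool_rot: [0.0, 0.99, -0.143, -0.0]
contact_force: [-0.7, 0.3, 0.8]
gripper_width: 0.999
grasp_force: 0.0
[ 0.0001 -0.0008  0.0004]
```

```bash
python3 -m jog '[{"x":0,"y":0,"z":0,"ax":0,"ay":0,"az":0},{"x":0,"y":0,"z":0,"ax":0,"ay":0,"az":0},{"x":0,"y":0,"z":0,"ax":0,"ay":0,"az":0},{"x":0,"y":0,"z":0,"ax":0,"ay":0,"az":0},{"x":0,"y":0,"z":0,"ax":0,"ay":0,"az":0},{"x":0,"y":0,"z":0,"ax":0,"ay":0,"az":0},{"x":0,"y":0,"z":0,"ax":0,"ay":0,"az":0},{"x":0,"y":0,"z":0,"ax":0,"ay":0,"az":0},{"x":0,"y":0,"z":0,"ax":0,"ay":0,"az":0},{"x":0,"y":0,"z":0,"ax":0,"ay":0,"az":0}]' 0 60
```

```text
t: 10.25
eef_pos: [0.4819, 0.3318, -0.0214]
tool_rot: [-0.0, 0.99, -0.143, 0.0]
contact_force: [-1.4, -1.0, 5.6]
gripper_width: 0.184
grasp_force: 58.9
```

```bash
python3 -m jog '[{"x":0,"y":0,"z":-0.01,"ax":0,"ay":0,"az":0},{"x":0,"y":0,"z":-0.03,"ax":0,"ay":0,"az":0},{"x":0,"y":0,"z":-0.06,"ax":0,"ay":0,"az":0},{"x":0,"y":0,"z":-0.09,"ax":0,"ay":0,"az":0},{"x":0,"y":0,"z":-0.11,"ax":0,"ay":0,"az":0},{"x":0,"y":0,"z":-0.12,"ax":0,"ay":0,"az":0},{"x":0.014,"y":0.017,"z":-0.12,"ax":0,"ay":0,"az":-0.03},{"x":0.035,"y":0.044,"z":-0.12,"ax":0,"ay":0,"az":-0.06},{"x":0.06,"y":0.076,"z":-0.12,"ax":0,"ay":0,"az":-0.1},{"x":0.085,"y":0.108,"z":-0.12,"ax":0,"ay":0,"az":-0.14},{"x":0.11,"y":0.14,"z":-0.12,"ax":0,"ay":0,"az":-0.19},{"x":0.135,"y":0.171,"z":-0.12,"ax":0,"ay":0,"az":-0.23}]' - 80
python3 - <<'E'
from h import *
o=get_obs();a=quat(o['tool_rot']).as_matrix()[:,0]; print(delta([.6475,-.0808,.1]).round(4),np.degrees(np.arctan2(a[1],a[0])),o['q'].round(2))
E
```

```text
t: 11.45
eef_pos: [0.5625, 0.1276, 0.0974]
tool_rot: [0.0, 1.0, -0.028, -0.001]
contact_force: [0.1, -0.0, -1.8]
gripper_width: 0.176
grasp_force: 78.4
[ 0.0964  0.2034 -0.0026] -3.1670886447478965 [-0.08  0.46 -0.32  1.87  0.19  0.84 -2.13]
```

```bash
python3 -m jog '[{"x":0.015,"y":0.03,"z":0,"ax":0,"ay":0,"az":-0.04},{"x":0.03,"y":0.06,"z":0,"ax":0,"ay":0,"az":-0.08},{"x":0.045,"y":0.092,"z":0,"ax":0,"ay":0,"az":-0.12},{"x":0.06,"y":0.124,"z":0,"ax":0,"ay":0,"az":-0.16},{"x":0.073,"y":0.152,"z":0,"ax":0,"ay":0,"az":-0.19},{"x":0.083,"y":0.174,"z":0,"ax":0,"ay":0,"az":-0.21},{"x":0.09,"y":0.188,"z":0,"ax":0,"ay":0,"az":-0.223},{"x":0.094,"y":0.195,"z":0,"ax":0,"ay":0,"az":-0.223},{"x":0.094,"y":0.195,"z":0,"ax":0,"ay":0,"az":-0.223},{"x":0.094,"y":0.195,"z":0,"ax":0,"ay":0,"az":-0.223}]'
python3 - <<'E'
from h import *
snap('top','top4.png');snap('scene','s4.png')
o=get_obs();a=quat(o['tool_rot']).as_matrix()[:,0]; print(delta([.6475,-.0808,.1]).round(4),np.degrees(np.arctan2(a[1],a[0])))
# predicted mandrel ends if gripped at mid, held at reported+25+~6
e=o['eef_pos'].copy(); e[2]+=.025+.0065
u=np.array([a[0],a[1],0])/np.hypot(a[0],a[1])
P=[e+.08*u,e-.08*u,e+.105*u]
out=[]
for n,f,x0,y0,w,h in(('top','top4.png',315,95,75,90),('scene','s4.png',290,170,110,130)):
    p=w2px(n,P); print(n,p.round(1).tolist()); s=4.4 
    c=cv2.resize(cv2.imread('pics/'+f)[y0:y0+h,x0:x0+w],(int(w*540/h),540),interpolation=cv2.INTER_CUBIC); s=540/h
    for q in p: cv2.circle(c,tuple(int(v) for v in ((q-[x0,y0]+.5)*s)),2,(0,0,255),-1)
    out.append(c[:,:400])
cv2.imwrite('pics/p4.png',np.hstack(out)); print([c.shape for c in out])
E
```

```text
t: 12.45
eef_pos: [0.645, -0.0691, 0.0977]
tool_rot: [-0.0, 0.997, 0.083, -0.0]
contact_force: [0.5, 1.4, -2.3]
gripper_width: 0.178
grasp_force: 78.4
[ 0.0004  0.0124 -0.002 ] 9.614229782339722
top [[346.0, 98.3], [355.5, 163.4], [344.6, 88.3]]
scene [[357.4, 233.6], [313.7, 203.7], [365.0, 238.8]]
[(540, 400, 3), (540, 400, 3)]
```

View pics/p4.png

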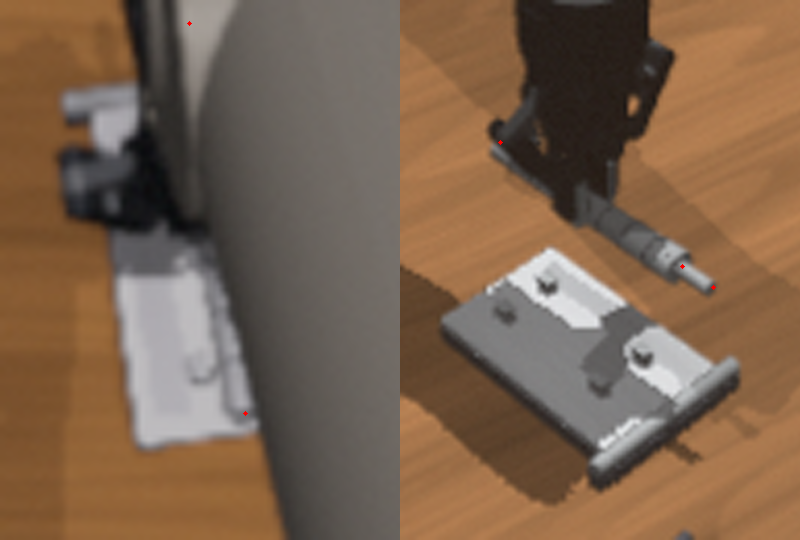

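The mandrel is held level, and its ends and stem match the predictions. I'll shift sideways 12 mm and descend to just above the posts.

```bash
python3 -m jog '[{"x":0.0005,"y":0.006,"z":0.01,"ax":0,"ay":0,"az":0},{"x":0.0005,"y":0.012,"z":0.03,"ax":0,"ay":0,"az":0},{"x":0.0005,"y":0.012,"z":0.055,"ax":0,"ay":0,"az":0},{"x":0.0005,"y":0.012,"z":0.073,"ax":0,"ay":0,"az":0},{"x":0.0005,"y":0.012,"z":0.08,"ax":0,"ay":0,"az":0},{"x":0.0005,"y":0.012,"z":0.08,"ax":0,"ay":0,"az":0},{"x":0.0005,"y":0.012,"z":0.08,"ax":0,"ay":0,"az":0}]' 
python3 - <<'E'
from h import *
snap('scene','s5.png'); snap('top','top5.png')
o=get_obs();a=quat(o['tool_rot']).as_matrix()[:,0]; print(delta([.6475,-.0808,-.0014]).round(4),np.degrees(np.arctan2(a[1],a[0])))
e=o['eef_pos'].copy(); e[2]+=.0310
u=np.array([a[0],a[1],0]); P=[e+.08*u,e-.08*u,e+.105*u]
out=[]
for n,f,x0,y0,w,h in(('top','top5.png',315,95,60,90),('scene','s5.png',290,200,90,90)):
    p=w2px(n,P); print(p.round(1).tolist()); s=5.9
    c=cv2.resize(cv2.imread('pics/'+f)[y0:y0+h,x0:x0+w],None,fx=s,fy=s,interpolation=cv2.INTER_CUBIC)
    for q in p: cv2.circle(c,tuple(int(v) for v in ((q-[x0,y0]+.5)*s)),2,(0,0,255),-1)
    out.append(c[:530,:440])
cv2.imwrite('pics/p5.png',np.hstack(out))
E
```

```text
t: 13.25
eef_pos: [0.6486, -0.0821, 0.0187]
tool_rot: [0.0, 0.997, 0.083, 0.001]
contact_force: [-0.5, -0.0, -2.1]
gripper_width: 0.174
grasp_force: 78.4
[-0.0013 -0.0016  0.0207] 9.506319088242563
[[349.4, 106.5], [358.0, 166.2], [348.1, 97.3]]
[[353.2, 259.5], [311.6, 228.6], [360.4, 264.8]]
```

View pics/p5.png

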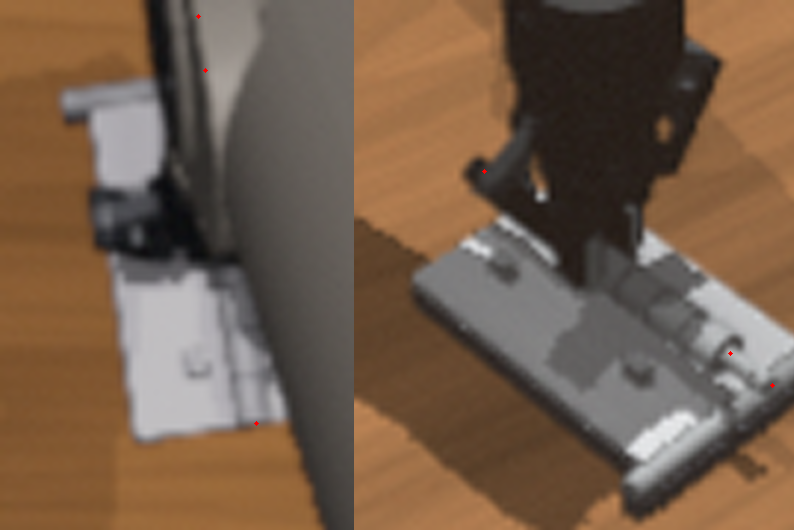

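The mandrel is over the lane, about 1.6 mm off centre. I'll correct that and set it down.

```bash
python3 -m jog '[{"x":-0.001,"y":-0.0016,"z":0.003,"ax":0,"ay":0,"az":0},{"x":-0.001,"y":-0.0016,"z":0.008,"ax":0,"ay":0,"az":0},{"x":-0.001,"y":-0.0016,"z":0.012,"ax":0,"ay":0,"az":0},{"x":-0.001,"y":-0.0016,"z":0.016,"ax":0,"ay":0,"az":0},{"x":-0.001,"y":-0.0016,"z":0.018,"ax":0,"ay":0,"az":0},{"x":-0.001,"y":-0.0016,"z":0.019,"ax":0,"ay":0,"az":0},{"x":-0.001,"y":-0.0016,"z":0.019,"ax":0,"ay":0,"az":0},{"x":-0.001,"y":-0.0016,"z":0.019,"ax":0,"ay":0,"az":0}]' 
```

```text
t: 14.15
eef_pos: [0.6469, -0.0808, -0.0008]
tool_rot: [0.0, 0.997, 0.083, 0.0]
contact_force: [0.5, 0.4, -1.3]
gripper_width: 0.177
grasp_force: 78.4
```

```bash
python3 -m jog '[{"x":0,"y":0,"z":0.001,"ax":0,"ay":0,"az":0},{"x":0,"y":0,"z":0.0015,"ax":0,"ay":0,"az":0},{"x":0,"y":0,"z":0.0015,"ax":0,"ay":0,"az":0}]' ; python3 -c "
from h import *
print(delta([.6475,-.0808,-.0014]).round(4))"
```

```text
t: 14.45
eef_pos: [0.6471, -0.0809, -0.0013]
tool_rot: [0.0, 0.997, 0.083, 0.0]
contact_force: [-3.8, -0.7, 6.0]
gripper_width: 0.176
grasp_force: 79.4
[0.0004 0.     0.0001]
```

```bash
python3 -m jog '[{"x":0,"y":0,"z":0,"ax":0,"ay":0,"az":0},{"x":0,"y":0,"z":0,"ax":0,"ay":0,"az":0},{"x":0,"y":0,"z":0,"ax":0,"ay":0,"az":0},{"x":0,"y":0,"z":0,"ax":0,"ay":0,"az":0},{"x":0,"y":0,"z":0,"ax":0,"ay":0,"az":0},{"x":0,"y":0,"z":0,"ax":0,"ay":0,"az":0},{"x":0,"y":0,"z":0,"ax":0,"ay":0,"az":0},{"x":0,"y":0,"z":-0.01,"ax":0,"ay":0,"az":0},{"x":0,"y":0,"z":-0.03,"ax":0,"ay":0,"az":0},{"x":0,"y":0,"z":-0.06,"ax":0,"ay":0,"az":0},{"x":0,"y":0,"z":-0.09,"ax":0,"ay":0,"az":0},{"x":0,"y":0,"z":-0.11,"ax":0,"ay":0,"az":0}]' 0.8 
python3 - <<'E'
from h import *
o=get_obs(); print(delta([.459,-.320,.10]).round(4),o['q'].round(2))
E
```

```text
t: 15.65
eef_pos: [0.6478, -0.0808, 0.1108]
tool_rot: [0.0, 0.997, 0.083, 0.002]
contact_force: [0.3, 0.8, -0.0]
gripper_width: 0.794
grasp_force: 0.0
[-0.2258  0.2048  0.0103] [ 0.26  0.56 -0.33  1.68  0.21  0.94 -1.55]
```

```bash
python3 -m jog '[{"x":-0.02,"y":0.018,"z":0,"ax":0,"ay":0,"az":-0.03},{"x":-0.05,"y":0.045,"z":0,"ax":0,"ay":0,"az":-0.06},{"x":-0.08,"y":0.073,"z":0,"ax":0,"ay":0,"az":-0.09},{"x":-0.11,"y":0.1,"z":0,"ax":0,"ay":0,"az":-0.12},{"x":-0.14,"y":0.127,"z":0,"ax":0,"ay":0,"az":-0.15},{"x":-0.17,"y":0.154,"z":0,"ax":0,"ay":0,"az":-0.173},{"x":-0.2,"y":0.181,"z":0,"ax":0,"ay":0,"az":-0.173},{"x":-0.22,"y":0.199,"z":0,"ax":0,"ay":0,"az":-0.173},{"x":-0.226,"y":0.205,"z":0,"ax":0,"ay":0,"az":-0.173},{"x":-0.226,"y":0.205,"z":0,"ax":0,"ay":0,"az":-0.173},{"x":-0.226,"y":0.205,"z":0,"ax":0,"ay":0,"az":-0.173}]' 1
python3 - <<'E'
from h import *
o=get_obs(); a=quat(o['tool_rot']).as_matrix()[:,0]; print(delta([.457,-.3205,-.018]).round(4),np.degrees(np.arctan2(a[1],a[0])),o['q'].round(2))
snap('top','top6.png')
im=cv2.imread('pics/top6.png')
# mandrel ends check: expected px on plate if well placed
u=np.array([np.cos(np.radians(9.6)),np.sin(np.radians(9.6)),0]);c=np.array([.6475,-.0808,.0295])
p=w2px('top',[c+.08*u,c-.08*u]); print(p)
v=cv2.resize(im[90:230,320:460],(560,560),interpolation=cv2.INTER_CUBIC)
for q in p: cv2.circle(v,tuple(int(x) for x in (q-[320,90]+.5)*4),2,(0,0,255),-1)
cv2.imwrite('pics/p6.png',v)
E
```

```text
t: 16.75
eef_pos: [0.459, -0.3189, 0.1081]
tool_rot: [-0.0, 0.986, 0.169, 0.001]
contact_force: [-0.0, 0.2, -0.3]
gripper_width: 1.0
grasp_force: 0.0
[-0.0026  0.0008  0.1261] 19.511271063441907 [ 0.77  0.43 -0.34  1.91  0.19  0.84 -0.9 ]
[[348.29535698 109.30753532]
 [356.76761955 167.78877034]]
```

View pics/p6.png

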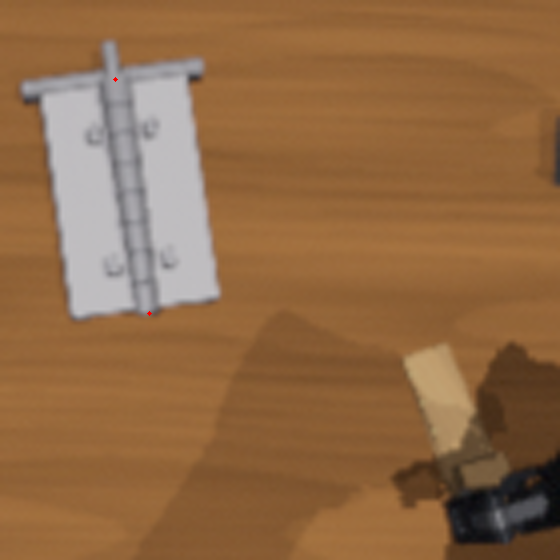

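The mandrel lies in the lane at its expected pixels and the plate is flat. Now I'll descend and grip the wedge block.

```bash
python3 -m jog '[{"x":-0.0025,"y":0.001,"z":0.03,"ax":0,"ay":0,"az":0},{"x":-0.0025,"y":0.001,"z":0.065,"ax":0,"ay":0,"az":0},{"x":-0.0025,"y":0.001,"z":0.095,"ax":0,"ay":0,"az":0},{"x":-0.0025,"y":0.001,"z":0.115,"ax":0,"ay":0,"az":0},{"x":-0.0025,"y":0.001,"z":0.125,"ax":0,"ay":0,"az":0},{"x":-0.0025,"y":0.001,"z":0.125,"ax":0,"ay":0,"az":0},{"x":-0.0025,"y":0.001,"z":0.125,"ax":0,"ay":0,"az":0}]'
python3 -m jog '[{"x":0,"y":0,"z":0,"ax":0,"ay":0,"az":0},{"x":0,"y":0,"z":0,"ax":0,"ay":0,"az":0},{"x":0,"y":0,"z":0,"ax":0,"ay":0,"az":0},{"x":0,"y":0,"z":0,"ax":0,"ay":0,"az":0},{"x":0,"y":0,"z":0,"ax":0,"ay":0,"az":0},{"x":0,"y":0,"z":0,"ax":0,"ay":0,"az":0},{"x":0,"y":0,"z":0,"ax":0,"ay":0,"az":0},{"x":0,"y":0,"z":0,"ax":0,"ay":0,"az":0}]' 0 70
python3 - <<'E'
from h import *
o=get_obs(); print(o['eef_pos'])
u=np.array([np.cos(np.radians(9.6)),np.sin(np.radians(9.6)),0]);s=np.array([.6475,-.0808,0])
# stage A: origin at stand x=-75-64-35 ; tcp is 2 mm behind origin
for sx in (-.174,-.139,-.119):
    p=s+(sx-.002)*u; p[2]=o['eef_pos'][2]; print(sx,p,delta(p).round(4))
E
```

```text
t: 17.5
eef_pos: [0.4568, -0.3217, -0.0166]
tool_rot: [0.0, 0.986, 0.169, 0.001]
contact_force: [-0.3, 0.1, 0.3]
gripper_width: 0.997
grasp_force: 0.0
t: 18.3
eef_pos: [0.456, -0.3225, -0.0167]
tool_rot: [0.0, 0.986, 0.168, 0.0]
contact_force: [-0.4, 0.4, 6.5]
gripper_width: 0.366
grasp_force: 69.7
[ 0.45599574 -0.32253795 -0.01670081]
-0.174 [ 0.4739647  -0.1101513  -0.01670081] [ 8.750e-02 -1.944e-01 -1.000e-04]
-0.139 [ 0.50847456 -0.10431439 -0.01670081] [ 1.220e-01 -1.884e-01 -1.000e-04]
-0.119 [ 0.52819448 -0.10097902 -0.01670081] [ 1.417e-01 -1.850e-01 -1.000e-04]
```

```bash
python3 -m jog '[{"x":0,"y":0,"z":-0.01,"ax":0,"ay":0,"az":0},{"x":0.005,"y":-0.015,"z":-0.02,"ax":0,"ay":0,"az":0.02},{"x":0.014,"y":-0.04,"z":-0.02,"ax":0,"ay":0,"az":0.04},{"x":0.022,"y":-0.065,"z":-0.02,"ax":0,"ay":0,"az":0.07},{"x":0.031,"y":-0.09,"z":-0.02,"ax":0,"ay":0,"az":0.1},{"x":0.04,"y":-0.115,"z":-0.02,"ax":0,"ay":0,"az":0.13},{"x":0.048,"y":-0.14,"z":-0.02,"ax":0,"ay":0,"az":0.16},{"x":0.057,"y":-0.165,"z":-0.02,"ax":0,"ay":0,"az":0.173},{"x":0.064,"y":-0.187,"z":-0.02,"ax":0,"ay":0,"az":0.173},{"x":0.068,"y":-0.198,"z":-0.02,"ax":0,"ay":0,"az":0.173},{"x":0.068,"y":-0.198,"z":-0.02,"ax":0,"ay":0,"az":0.173},{"x":0.068,"y":-0.198,"z":-0.015,"ax":0,"ay":0,"az":0.173}]'
cat > w.py <<'E'
from h import *
o=get_obs(); a=quat(o['tool_rot']).as_matrix()[:,0]
u=np.array([np.cos(np.radians(9.6)),np.sin(np.radians(9.6)),0]);v=np.array([-u[1],u[0],0]);d=o['eef_pos']-[.6475,-.0808,0]
print('tcp in stand',d@u,d@v,'z',d[2],'yaw',np.degrees(np.arctan2(a[1],a[0])),o['contact_force'].round(1),o['grasp_force'],o['gripper_width'],'along',o['contact_force']@u)
E
python3 w.py
```

```text
t: 19.5
eef_pos: [0.4546, -0.1138, -0.002]
tool_rot: [0.0, 0.997, 0.083, 0.001]
contact_force: [0.6, -0.0, -2.5]
gripper_width: 0.366
grasp_force: 69.3
tcp in stand -0.19569999011955366 -0.000383039137855913 z -0.0019622544257780483 yaw 9.469238506383224 [ 0.6 -0.  -2.5] 69.28619742393494 0.36622661118382643 along 0.5638532914626313
```

```bash
python3 -m jog '[{"x":0,"y":0,"z":0.005,"ax":0,"ay":0,"az":0},{"x":0,"y":0,"z":0.01,"ax":0,"ay":0,"az":0},{"x":0,"y":0,"z":0.014,"ax":0,"ay":0,"az":0},{"x":0,"y":0,"z":0.0145,"ax":0,"ay":0,"az":0},{"x":0,"y":0,"z":0.0145,"ax":0,"ay":0,"az":0}]' >/dev/null; python3 w.py
python3 -m jog '[{"x":0.008,"y":0,"z":0,"ax":0,"ay":0,"az":0},{"x":0.018,"y":0,"z":0,"ax":0,"ay":0,"az":0},{"x":0.028,"y":0,"z":0,"ax":0,"ay":0,"az":0},{"x":0.036,"y":0,"z":0,"ax":0,"ay":0,"az":0},{"x":0.043,"y":0,"z":0,"ax":0,"ay":0,"az":0},{"x":0.045,"y":0,"z":0,"ax":0,"ay":0,"az":0},{"x":0.045,"y":0,"z":0,"ax":0,"ay":0,"az":0}]' >/dev/null; python3 w.py
```

```text
tcp in stand -0.1966541915864695 -1.5157794085657661e-05 z -0.016739592669331102 yaw 9.42321630981323 [-2.1 -0.8  7.9] 70.61969518661499 0.3643502890920251 along -2.1937539812503646
tcp in stand -0.15682341812623732 -0.00019448379441455352 z -0.016990665294351566 yaw 9.386830132668859 [-13.8  -2.3  22.9] 72.94890403747559 0.36475218422189964 along -14.010152613862122
```

Down-force on the bench has built up to 23 N, so I'll relieve it slightly and then carry on.

```bash
python3 -m jog '[{"x":0,"y":0,"z":-0.001,"ax":0,"ay":0,"az":0},{"x":0,"y":0,"z":-0.001,"ax":0,"ay":0,"az":0},{"x":0,"y":0,"z":-0.001,"ax":0,"ay":0,"az":0}]' >/dev/null; python3 w.py
python3 -m jog '[{"x":0.002,"y":0,"z":0,"ax":0,"ay":0,"az":0},{"x":0.004,"y":0,"z":0,"ax":0,"ay":0,"az":0},{"x":0.006,"y":0,"z":0,"ax":0,"ay":0,"az":0},{"x":0.006,"y":0,"z":0,"ax":0,"ay":0,"az":0}]' >/dev/null; python3 w.py
```

```text
tcp in stand -0.1508162561266911 0.0005702482154564349 z -0.016102972681547048 yaw 9.48727704979442 [ 0.2 -0.9 -1.3] 70.02763152122498 0.364955816366604 along 0.03199047766882473
tcp in stand -0.14582513643175124 0.0008499550764330358 z -0.016413301551551816 yaw 9.502268000372405 [-1.7  0.1 -4.2] 69.55076694488525 0.3670789460653487 along -1.6568280010697602
```

```bash
for k in 1; do python3 -m jog '[{"x":0.002,"y":0.0003,"z":0,"ax":0,"ay":0,"az":0},{"x":0.004,"y":0.0006,"z":0,"ax":0,"ay":0,"az":0},{"x":0.004,"y":0.0006,"z":0,"ax":0,"ay":0,"az":0}]' >/dev/null; done; python3 w.py
python3 -m jog '[{"x":0.002,"y":0,"z":0,"ax":0,"ay":0,"az":0},{"x":0.004,"y":0,"z":0,"ax":0,"ay":0,"az":0},{"x":0.004,"y":0,"z":0,"ax":0,"ay":0,"az":0}]' >/dev/null; python3 w.py
python3 -m jog '[{"x":0.002,"y":0,"z":0,"ax":0,"ay":0,"az":0},{"x":0.004,"y":0,"z":0,"ax":0,"ay":0,"az":0},{"x":0.004,"y":0,"z":0,"ax":0,"ay":0,"az":0}]' >/dev/null; python3 w.py
```

```text
tcp in stand -0.14229781791626572 0.0001788463500786279 z -0.016416001425610165 yaw 9.494274493435023 [-4.3 -0.2 -3.9] 69.51466798782349 0.36648630614157107 along -4.262415191302429
tcp in stand -0.1367860494982898 1.437143403686e-05 z -0.01585676668731402 yaw 9.49829104235246 [-3.2 -0.8 -4.7] 69.53612923622131 0.36809855820619836 along -3.2853664139886862
tcp in stand -0.1324900334889908 2.4268895251612584e-05 z -0.015763394707912333 yaw 9.50021437110415 [-3.7 -0.7 -5. ] 69.53887581825256 0.36835091502749895 along -3.817355414597463
```

```bash
python3 -m jog '[{"x":0.002,"y":0,"z":0,"ax":0,"ay":0,"az":0},{"x":0.004,"y":0,"z":0,"ax":0,"ay":0,"az":0},{"x":0.006,"y":0,"z":0,"ax":0,"ay":0,"az":0},{"x":0.007,"y":0,"z":0,"ax":0,"ay":0,"az":0},{"x":0.007,"y":0,"z":0,"ax":0,"ay":0,"az":0}]' >/dev/null; python3 w.py
python3 -m jog '[{"x":0,"y":0,"z":0.0005,"ax":0,"ay":0,"az":0},{"x":0,"y":0,"z":0.0005,"ax":0,"ay":0,"az":0},{"x":0,"y":0,"z":0.0005,"ax":0,"ay":0,"az":0},{"x":0,"y":0,"z":0.0005,"ax":0,"ay":0,"az":0}]' >/dev/null; python3 w.py
python3 - <<'E'
from h import *
a=cv2.cvtColor(cv2.imread('pics/s0.png') if 0 else cv2.imread('pics/scene0.png'),cv2.COLOR_BGR2GRAY).astype(np.float32)
b=cv2.cvtColor(snap('scene','s7.png'),cv2.COLOR_RGB2GRAY).astype(np.float32); snap('top','top7.png')
u=np.array([np.cos(np.radians(9.6)),np.sin(np.radians(9.6)),0]);v=np.array([-u[1],u[0],0]);s=np.array([.6475,-.0808,0])
# free-edge corner -y side, and near-hinge corner: predicted pixels for lift 0, 5, 8 mm
for y in(-.05,.05):
    print(y,w2px('scene',[s-.075*u+y*v+[0,0,.02+h] for h in(0,.005,.008)]).round(1).tolist())
p=w2px('scene',[s-.075*u-.05*v+[0,0,.02]])[0].round().astype(int)
for g in(a,b):
    print(p)
    for yy in range(p[1]-9,p[1]+8): print(yy,' '.join('%3d'%t for t in g[yy,p[0]-8:p[0]+12]))
E
```

```text
tcp in stand -0.1257082456236825 1.3789727778047045e-05 z -0.01583673268608394 yaw 9.497841264072768 [-3.1 -0.7 -4.7] 69.53803539276123 0.36716676420960315 along -3.2132083950329595
tcp in stand -0.12573897874004566 7.396158388080791e-05 z -0.01625805207007122 yaw 9.507807997651788 [-2.3 -0.4 -4.6] 69.5405101776123 0.36432250682927686 along -2.3433393232054223
-0.05 [[299.7, 245.9], [299.5, 244.6], [299.5, 243.8]]
0.05 [[326.6, 228.5], [326.6, 227.2], [326.5, 226.4]]
[300 246]
237 125 127 128 129 130 125 124 122 122 122 123 124 124 123 122 125 126 126 125 122
238 128 127 126 126 124 121 121 122 121 122 124 122 124 124 125 124 124 123 118 143
239 126 124 122 122 123 124 124 123 123 123 125 125 125 124 122 120 119 127 135 205
240 122 122 123 125 124 122 124 122 123 125 126 124 122 119 116 121 141 171 205 214
241 123 124 123 123 122 122 123 124 125 124 122 119 117 115 125 151 204 216 214 214
242 122 122 120 121 122 124 123 122 122 117 117 115 126 141 170 204 215 215 214 215
243 120 119 121 122 124 125 120 118 114 115 116 128 168 205 215 216 216 216 215 217
244 120 121 121 122 119 116 11
[... 1547 characters left out ...]
 125 145 154 206 221 220 221
246  71  70  69  69  63  62  71  73  99 115 122 124 123 145 205 221 223 223 222 221
247  70  71  72  72  74  74  75  77  79  96 112 143 151 203 219 221 222 223 222 222
248  72  76  74  75  75  76  76  71  68  74  87 180 217 219 220 221 221 222 223 224
249  76  76  75  78  76  77  76  66  55  55  68  83 180 217 219 219 221 222 223 224
250  77  77  75  76  76  73  75  64  50  48  45  59  76 175 206 217 221 221 222 224
251  75  75  75  74  73  74  78  70  53  46  48  53  74  73 143 192 216 220 222 223
252  76  74  74  77  76  74  74  73  66  53  46  47  52  56  74 129 189 216 220 222
253  73  76  74  74  75  72  75  74  74  65  54  46  43  46  56  73  95 180 216 221
```

```bash
python3 -m jog '[{"x":0.001,"y":0,"z":0.0004,"ax":0,"ay":0,"az":0},{"x":0.001,"y":0,"z":0.0004,"ax":0,"ay":0,"az":0},{"x":0.001,"y":0,"z":0.0004,"ax":0,"ay":0,"az":0},{"x":0.001,"y":0,"z":0.0004,"ax":0,"ay":0,"az":0},{"x":0.001,"y":0,"z":0.0004,"ax":0,"ay":0,"az":0},{"x":0.001,"y":0,"z":0.0004,"ax":0,"ay":0,"az":0}]' | head -1; python3 w.py
python3 -c "
from h import *
b=cv2.imread('pics/top7.png').astype(int);a=cv2.imread('pics/top6.png').astype(int)
# mandrel stem/thick end change between before and after the wedge
print(np.abs(a-b)[98:125,330:366].mean(), np.abs(a-b)[100:112,344:354].mean())
print(hand_in())"
```

```text
t: 23.9
tcp in stand -0.125652828865085 4.8614019898158586e-05 z -0.01675126728916295 yaw 9.489503012817698 [-4.8  0.2  0.1] 70.04822015762329 0.3654907183237181 along -4.714796817449451
2.1978737997256514 2.475
the job is handed in; nothing more can be done
None
```

I placed the mandrel in the lane with its thick end to the hinge and let go of it. The wedge is gripped under the plate's free edge, which I estimate is about 4–5 mm up, and the job was handed in at 23.9 s; no verdict came back.

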